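Collapse the telescopic post and put it away

TASK

The telescopic post lies pulled out on the bench. Collapse it fully home, the thinnest tube first while the middle tube is still pulled out, and then the middle tube. The bench stop is there to press it against: do not ram it. Then lay the collapsed post flat in its wooden cradle, and leave the other things on the bench where they are.

Things in the scene. Friction and masses are not known exactly. Their poses are not given: they have to be found in the camera images.
- post: Telescopic post of three square tubes, lying; 201 mm long pulled out, 106 collapsed, about 0.5 kg. This is its grey outer tube with black ends, 90 x 50 x 50 mm. Origin: centre of the outer tube's underside, 25 mm below the tubes' axis; x along the tubes to the thin end, z up. The thin tubes overhang, clear of the bench. Balance point: 20 mm to +x pulled out, 10 mm collapsed.
- middle_tube (a joint): How far the middle tube is pushed into the outer tube: 0 fully out, 0.050 m fully home, where its collar meets the outer tube. Moves stiffly (about 3 N) and stays where it is left. It is looser than the inner tube: pushing on the thin end while holding only the outer tube pushes the middle tube in first.
- inner_tube (a joint): How far the thin inner tube is pushed into the middle tube: 0 fully out, 0.045 m fully home, where its end cap meets the middle tube's collar. Moves stiffly (about 7 N) and stays where it is left. To push it in without moving the middle tube, the middle tube itself has to be held.
- middle_grip (a point): A point on the tubes' axis in the middle of the part of the bare aluminium middle tube (38 mm square) that shows, with the tube fully out, between the outer tube and the middle tube's black collar: 50 mm is bare, 25 mm to either side of this point along the axis. The collar beyond is 44 mm square, 8 mm thick. Travels with the middle tube.
- tip (a point): Centre of the end face of the black rubber cap (34 mm square, 8 mm thick) on the thin steel inner tube (26 mm square). Travels with the inner tube.
- bench_stop: Aluminium angle plate fixed to the bench: upright plate 120 mm wide, 60 mm high. Origin: foot of the middle of its flat working face. The working face looks along its own -x, z up, y across the face; a 70 mm deep foot and two ribs lie behind the face (+x). Pressing with 12 to 25 N is plenty; over 45 N is ramming.
- cradle: Flat plywood cradle fixed to the bench: outside 150 x 92 mm, floor 6 mm thick with a cork lining, lips 18 mm high (12 mm above the floor) round an inside of 130 (its x) x 72 mm (its y). Origin: centre of its underside. Takes only the collapsed post, lying along the cradle's x either way round.
- slip_cup: Small pale cup, 66 mm across, 66 mm high. Bystander, loose; origin at the centre of its underside.
- stone_pot: Small stoneware pot, 64 mm across, 59 mm high. Bystander, loose; origin at the centre of its underside.
- tape_roll: Roll of tape lying flat, 104 mm across, 25 mm high. Bystander, loose; origin at the centre of its underside.
- test_bowl: Pale green bowl, 96 mm across, 46 mm high. Bystander, loose; origin at the centre of its underside.
- wood_rib: Wooden rib (flat shaping tool), 40 x 100 x 8 mm, lying flat. Bystander, loose; origin at the centre of its underside.
- glaze_pot_0: Orange glaze pot with white lid, 53 mm across, 61 mm high. Bystander, loose; origin at the centre of its underside.

How it is judged (in metres and radians):
On the way, in this order (a step that is already met when the one before it is completed fails the run):
1. the thin inner tube is fully home in the middle tube (within 1.8 mm) while the middle tube is still pulled out (pushed in less than 20 mm) (value of joint inner_tube above 0.0432 m and value of joint middle_tube below 0.02 m), for 0.2 s.
2. the middle tube is fully home in the outer tube too (within 2 mm) (value of joint inner_tube above 0.0432 m and value of joint middle_tube above 0.048 m), for 0.2 s.
At the end, for the whole second after the job is handed in: Both tubes are fully home (inner within 1.8 mm, middle within 2 mm) and the post lies still, flat on the floor of the cradle between its lips, along the cradle (origin within 26 mm of the cradle's centre along its length, 14 mm across, 3 to 10 mm above its underside; tilt under 0.1 rad) (all of step 2 and x of post in the frame of cradle between -0.026 and 0.026 m and y of post in the frame of cradle between -0.014 and 0.014 m and z of post in the frame of cradle between 0.003 and 0.01 m and angle between post's own z axis and vertical below 0.1 rad and angle between the x axis of post and the x axis of cradle, either way round below 0.3 rad and linear speed of post below 0.02 m/s); the robot touches nothing.
It fails at once if the post is rammed against the bench stop (over 45 N) (contact force between post and bench_stop above 45 N).
It fails at once if a bystander is moved by more than 30 mm (distance of any of slip_cup, stone_pot, tape_roll, test_bowl, wood_rib, glaze_pot_0 from where it was at the start of the episode above 0.03 m).
It also fails if it takes over 64 s, if anything falls off the work surface, if the arm or the gripper's body presses on something with over 40 N, if the wrist force passes 120 N, or if a joint passes its speed limit or range.

ROBOT

A 6-joint arm with a two-finger parallel gripper is mounted at the origin on the work surface; the furniture and walls round the work are solid. World frame = base frame: x ahead of the robot, y to its left, z up, the work surface at z = 0. Lengths are in m, angles in degrees, forces in N, time in s.
With the tool pointing down it reaches from about 0.3 to 0.75 m from the base axis. Payload 8.5 kg.
Tool frame: the origin (TCP) lies on the centre line of the jaws, within the pads' length; the fingertips stand 11 mm ahead of it and the grasp point (between the pads) lies 8 mm behind it; x points along the fingers, y is the direction in which the jaws open and shut, and the axes are right-handed (so a half turn about x gives the same grasp; the last joint's range is limited). The gripper opens to 85 mm and grips with 20 to 120 N. Pads are 22 mm wide; open, the fingers measure 114 mm over their backs; the gripper's body (76 mm by 85 mm) begins 54 mm behind the grasp point. The pads swing forward as they close: fully open they stand 13 mm farther back than shut.
Start: joints at [-86.19, 21.807, 74.336, -0, 83.858, -12.336], TCP at [0.153, -0.528, 0.221] pointing down, gripper open.
Joint ranges: [-178.18, 178.18], [-50.72, 133.34], [12.68, 142.11], [-81.47, 261.47], [9.98, 163.14], [-165.26, 165.26]. Speed limits (degrees/s): [136.94, 136.94, 180, 180, 180, 180].

INTERFACE

Orientations are given as a 3x3 rotation matrix whose columns are the frame's x, y, z axes.
In Python, from rig import env gives the robot as it stands.
- The arm moves only by the tool carry_out, never from a script. Its argument "motion" is a list that holds one entry, the list of rows, each a list of 7 numbers: the shift along the tool's x, y, z in cm, then the turn, a rotation vector about the tool's x, y, z in rad, then the finger opening in cm, from 0 to 8.54. A call has 1 to 5 rows; each row is the pose to reach, as a shift and turn from the pose commanded when the call began, along the tool's axes at that moment; what a row does not reach only later rows make up. A row lasts 1/12 s, in which the tool goes at most 41.7 mm and 7.16 degrees, less where a joint would pass 70% of its speed; a pose out of reach is approached as far as the arm can. A call with a gripper value outside its range is refused whole. The fingers move at their own pace and stop on an object; "grip_force" is the grip in N (left out, the last holds). Time passes only in rows, so rows that repeat a pose let the fingers close. It gives the time, the measured TCP pose, the force and the opening at its end, in the units of the state.
- env.observe(): the state, without advancing time (a new reading comes with each control period).
- env.get_image(name): name is "scene" or "top"; returns a dict with "image" (400x640x3 uint8, red, green, blue), "fov_y" (degrees; the focal length in pixels is half the picture's height over the tangent of half this angle, whatever the lens; pixels are square), "cx", "cy" (the principal point, pixels), "R" (3x3) and "t" (3): a world point X has camera coordinates R X + t. Camera axes: x right, y down, z forward; pixel columns grow to the right and rows downward; lengths in m; the calibration is good to about 2 mm. A picture is of the moment at which its call begins. There is no depth.
- env.close_job(): hands the job in, once; it reports no verdict.
The state is a dict: "time_s": time; "q": joint angles; "qvel": joint speeds; "joint_efforts": joint torques, N m; "position": TCP position; "tool_rot": TCP orientation; "ft_force": force on the tool from outside, world axes, zero at the start; "wrist_torque": the same for the moment, N m; "grip_width": finger opening in m.
Only numpy, scipy, OpenCV 4.12 (cv2) and the standard library are available. Lean on these libraries where they do the work, as an engineer would, in place of code of your own. Each camera call takes 0.05 s, during which the arm holds its last target. There are 200 camera calls.

## Working session

There is one attempt and no reset: what is moved stays moved. The work goes in short steps, Python scripts to look and compute and a tool call to move; the robot and the scene stay as the last step left them, time stands still between calls to the robot, and variables do not carry over. Pictures are saved under pics/ and viewed, on a budget of 10 in all, crops included, one or two more only if the job needs it, and the job is handed in when it is done.

Besides the shell and the picture viewer there is one more tool, called after "Call:" as a command line: name --argument value ..., lists and objects as JSON in quotes. carry_out: Moves the arm, as the interface text tells. Its arguments: {"type":"object","properties":{"motion":{"type":"array","items":{"type":"array","items":{"type":"array","items":{"type":"number"}}}},"grip_force":{"type":"number"}},"required":["motion"]}

```bash
mkdir -p pics; ls; python3 - <<'E'
from rig import env
import cv2,numpy as np
print(env.observe())
for n in("scene","top"):
    d=env.get_image(n);cv2.imwrite(f"pics/{n}0.png",d["image"][:,:,::-1]);print(n,d["fov_y"],d["cx"],d["cy"],np.round(d["R"],4).tolist(),np.round(d["t"],4))
E
```

```text
pics
{'time_s': 0.0, 'q': array([-8.61913535e+01,  2.18411318e+01,  7.43871492e+01, -5.71630185e-05,
        8.38590095e+01, -1.23365156e+01]), 'qvel': array([ 0.00111883,  0.01561387, -0.08285219,  0.04641963,  0.02539384,
        0.08494168]), 'joint_efforts': array([ 5.20593840e-04, -4.48468637e+01, -2.31272060e+01, -1.46600005e-04,
        4.75818990e-03,  9.10093803e-06]), 'position': array([ 0.15290795, -0.52797579,  0.22039637]), 'tool_rot': array([[-1.02187748e-04,  2.78071906e-01, -9.60560255e-01],
       [ 1.52007376e-03, -9.60559108e-01, -2.78071736e-01],
       [-9.99998839e-01, -1.48853796e-03, -3.24532435e-04]]), 'ft_force': array([-0.59759809, -0.24271524,  0.59182255]), 'wrist_torque': array([-0.01543423, -0.02935867,  0.00098412]), 'grip_width': 0.08533885468300381}
scene 43.87673770686861 311.33115331316935 197.1537251296233 [[-0.4963, -0.8681, 0.0037], [-0.4856, 0.2741, -0.8301], [0.7196, -0.4138, -0.5576]] [0.2281 0.3107 1.1208]
top 47.53159064288005 321.2894467133797 197.98435989068383 [[0.0241, -0.9997, -0.0072], [-0.9938, -0.0232, -0.1083], [0.1081, 0.0098, -0.9941]] [-0.0422  0.5474  1.4108]
```

View pics/top0.png

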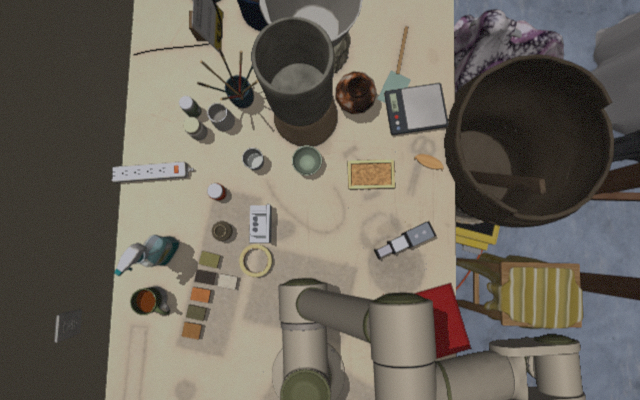

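View pics/scene0.png

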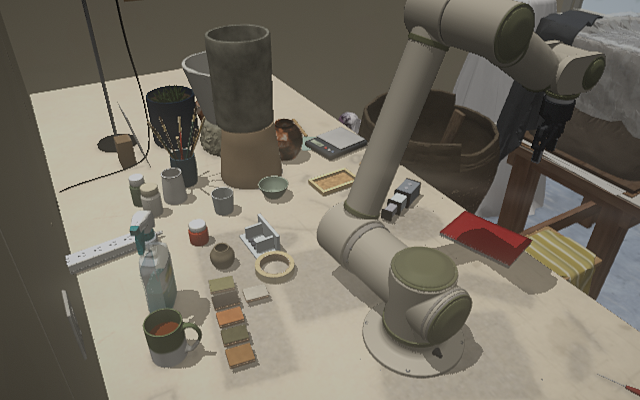

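The top view shows the post at about (405,240) with its thin end at (378,254). The stop is at about (260,224) with its face to the right, the cradle at (371,174), the tape at (256,261), and the bowl at (307,161). I'll zoom in next to get measurements.

```bash
cat > h.py <<'E'
from rig import env
import cv2,numpy as np
def cam(n):
    d=env.get_image(n);d["f"]=200/np.tan(np.radians(d["fov_y"]/2));return d
def ray(d,u,v,z):
    R,t=np.array(d["R"]),np.array(d["t"]);c=-R.T@t
    r=R.T@np.array([(u-d["cx"])/d["f"],(v-d["cy"])/d["f"],1]);return c+r*(z-c[2])/r[2]
def pix(d,X):
    p=np.array(d["R"])@np.asarray(X)+d["t"];return p[:2]/p[2]*d["f"]+[d["cx"],d["cy"]]
def crop(im,x,y,w,h,s):
    return cv2.resize(im[y:y+h,x:x+w,::-1],None,fx=s,fy=s,interpolation=cv2.INTER_CUBIC)
E
python3 - <<'E'
from h import *
t=cam("top")["image"];s=cam("scene")["image"]
a=np.hstack([crop(t,235,195,60,90,5),crop(t,340,150,100,60,5)[:, :500]] if 0 else [crop(t,235,195,50,60,6),crop(t,370,215,75,60,6)])
b=np.hstack([crop(s,230,205,70,50,6),crop(s,375,170,50,50,6)])
w=750
b=cv2.copyMakeBorder(b,0,0,0,w-b.shape[1],cv2.BORDER_CONSTANT)[:240]
cv2.imwrite("pics/z1.png",np.vstack([a,b]))
E
```

```text
(no output)
```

View pics/z1.png

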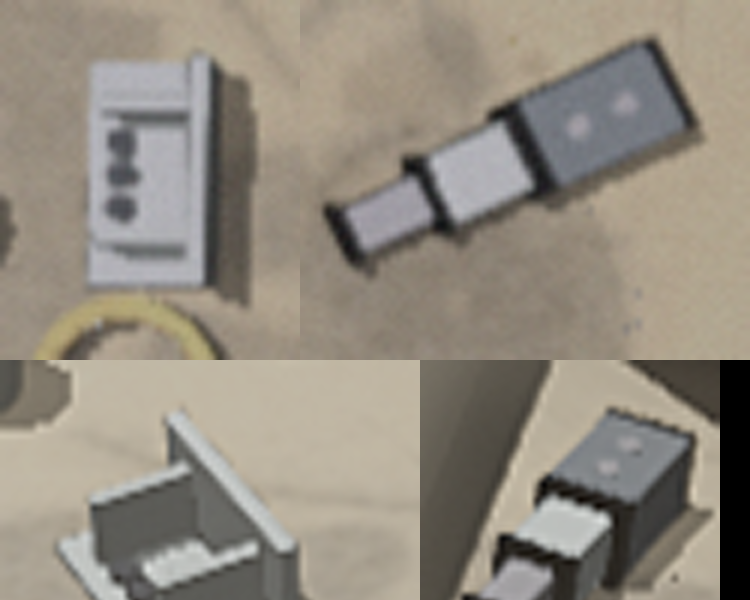

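The crop shows the post's outer, middle and inner tubes clearly. The stop's upright face edge is at about crop column 208, rows 55–285. Next I'll convert these to world coordinates and check them against the given sizes.

```bash
python3 - <<'E'
from h import *
d=cam("top");s=cam("scene")
P=lambda p,x0,y0,z:ray(d,x0+(p[0]+.5)/6-.5,y0+(p[1]+.5)/6-.5,z)
def show(n,L):
    L=np.array(L);print(n,np.round(L[:,:2],4).tolist(),"edges",np.round(np.linalg.norm(L-np.roll(L,-1,0),axis=1),4),"c",np.round(L.mean(0),4));return L.mean(0)
q=lambda L,z:[P((a-300,b),370,215,z) for a,b in L]
o=show("outer",q([(652,38),(695,128),(552,192),(507,107)],.05))
m=show("mid",q([(425,165),(500,122),(535,180),(465,225)],.044))
tip=show("tip",q([(328,208),(365,266)],.042))
for a,b in((o,m),(o,tip),(m,tip)): print("len",np.linalg.norm((a-b)[:2]),"yaw",np.degrees(np.arctan2(*(b-a)[[1,0]])))
st=show("stop",[P((210,55),235,195,.06),P((210,287),235,195,.06)])
Q=lambda p,z:ray(s,230+(p[0]+.5)/6-.5,205+(p[1]-360+.5)/6-.5,z)
show("stop scene",[Q((180,410),.06),Q((298,545),.06)])
Q2=lambda p,z:ray(s,375+(p[0]-420+.5)/6-.5,170+(p[1]-360+.5)/6-.5,z)
show("outer scene",[Q2((608,410),.05),Q2((692,437),.05),Q2((632,505),.05),Q2((543,482),.05)])
# cradle: outer bright rim, by mask
im=d["image"];hsv=cv2.cvtColor(im,cv2.COLOR_RGB2HSV)
sub=hsv[145:205,335:410];m2=((sub[...,1]>130)&(sub[...,2]>80)).astype(np.uint8)
c=max(cv2.findContours(m2,0,2)[0],key=cv2.contourArea);r=cv2.minAreaRect(c);print(r)
show("cork z6",[ray(d,335+a,145+b,.006) for a,b in cv2.boxPoints(r)])
cv2.imwrite("pics/z2.png",np.hstack([crop(d["image"],335,150,75,50,5),crop(s["image"],300,160,70,50,5)]))
E
```

```text
outer [[0.4822, -0.363], [0.4364, -0.3851], [0.4018, -0.3116], [0.4448, -0.2883]] edges [0.0509 0.0812 0.049  0.0836] c [ 0.4413 -0.337   0.05  ]
mid [[0.4141, -0.2471], [0.4372, -0.2858], [0.4078, -0.304], [0.3838, -0.268]] edges [0.045  0.0346 0.0432 0.0368] c [ 0.4107 -0.2762  0.044 ]
tip [[0.3908, -0.1975], [0.3615, -0.2169]] edges [0.0351 0.0351] c [ 0.3762 -0.2072  0.042 ]
len 0.06805449916834871 yaw 116.69731972561223
len 0.14523038368744876 yaw 116.6464126989457
len 0.07717593506812045 yaw 116.6015223830784
stop [[0.5233, 0.1304], [0.4039, 0.1261]] edges [0.1194 0.1194] c [0.4636 0.1282 0.06  ]
stop scene [[0.521, 0.134], [0.4018, 0.1317]] edges [0.1192 0.1192] c [0.4614 0.1328 0.06  ]
outer scene [[0.4785, -0.3585], [0.4356, -0.3799], [0.4002, -0.311], [0.4394, -0.2849]] edges [0.048  0.0774 0.0471 0.0834] c [ 0.4384 -0.3336  0.05  ]
((20.0, 37.0), (0.0, 0.0), 0.0)
cork z6 [[0.6054, -0.1367], [0.6054, -0.1367], [0.6054, -0.1367], [0.6054, -0.1367]] edges [0. 0. 0. 0.] c [ 0.6054 -0.1367  0.006 ]
```

View pics/z2.png

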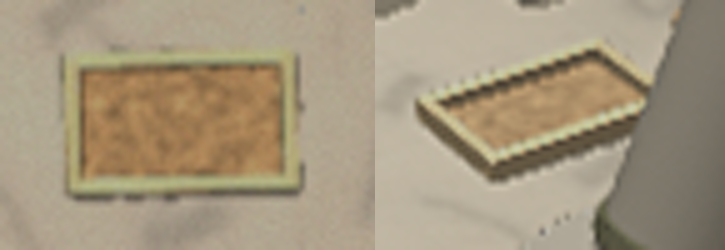

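The cradle rim corners in the crop are about (63,53), (296,50), (300,188) and (67,193). My eyeballed lengths come out about 6% short, so I'll measure from intensity profiles instead.

```bash
python3 - <<'E'
from h import *
from scipy.ndimage import map_coordinates as mc
d=cam("top");g=cv2.cvtColor(d["image"],cv2.COLOR_RGB2GRAY).astype(float)
c=np.array([.3762,-.2072]);a=np.array([np.cos(np.radians(116.6)),np.sin(np.radians(116.6))])
n=np.array([-a[1],a[0]])
prof=[]
S=np.arange(-.24,.03,.003)
for s in S:
    v=[]
    for w in(-.008,0,.008):
        p=pix(d,[*(c+a*s+n*w),.045]);v.append(mc(g,[[p[1]],[p[0]]],order=1)[0])
    prof.append(int(np.mean(v)))
print([(round(1000*s),v) for s,v in zip(S,prof)])
for s in(-.17,-.065,-.02):
    print(s,[(w,int(mc(g,[[p[1]],[p[0]]],order=1)[0])) for w in range(-40,41,4) for p in[pix(d,[*(c+a*s+n*w/1000),.045])]])
hsv=cv2.cvtColor(d["image"],cv2.COLOR_RGB2HSV)
print(hsv[174,340:405:1].tolist())
print(hsv[150:200,371].tolist())
E
```

```text
[(-240, 161), (-237, 160), (-234, 159), (-231, 161), (-228, 163), (-225, 164), (-222, 165), (-219, 165), (-216, 165), (-213, 166), (-210, 165), (-207, 164), (-204, 164), (-201, 164), (-198, 164), (-195, 162), (-192, 146), (-189, 86), (-186, 53), (-183, 88), (-180, 116), (-177, 120), (-174, 118), (-171, 118), (-168, 121), (-165, 128), (-162, 134), (-159, 134), (-156, 129), (-153, 124), (-150, 121), (-147, 119), (-144, 120), (-141, 123), (-138, 130), (-135, 135), (-132, 136), (-129, 132), (-126, 123), (-123, 118), (-120, 119), (-117, 120), (-114, 118), (-111, 94), (-108, 53), (-105, 35), (-102, 44), (-99, 99), (-96, 158), (-93, 177), (-90, 178), (-87, 177), (-84, 177), (-81, 179), (-78, 177), (-75, 178), (-72, 177), (-69, 177), (-66, 177), (-63, 178), (-60, 177), (-57, 174), (-54, 126), (-51, 61), (-48, 50), (-45, 100), (-42, 147), (-39, 156), (-36, 155), (-33, 155), (-30, 154), (-27, 154), (-24, 155), (-21, 153), (-18, 154), (-15, 152), (-12, 155), (-9, 154), (-6, 130), (-3, 77), (0, 40), (3, 38), (6, 81), (9, 126), (12, 134), (15, 133), (18, 135), (21, 138), (24, 140), (27, 141)]
-0.
[... 1810 characters left out ...]
8], [19, 46, 178], [21, 48, 175], [21, 43, 176], [21, 49, 178], [20, 59, 173], [25, 70, 176], [31, 66, 177], [27, 63, 146], [18, 107, 105], [17, 124, 148], [16, 122, 177], [16, 125, 169], [16, 126, 154], [15, 122, 159], [18, 122, 172], [18, 117, 175], [18, 119, 171], [16, 124, 162], [15, 127, 156], [15, 119, 158], [15, 127, 157], [16, 126, 160], [17, 126, 158], [15, 128, 151], [16, 128, 145], [16, 122, 157], [16, 122, 173], [16, 125, 171], [16, 125, 153], [16, 120, 149], [23, 75, 166], [31, 66, 179], [25, 80, 162], [21, 87, 123], [16, 52, 147], [18, 50, 173], [19, 46, 171], [17, 43, 166], [17, 42, 157], [20, 46, 150], [17, 43, 155], [16, 43, 153], [17, 46, 155], [18, 47, 158], [17, 50, 164]]
```

Measured positions:

| Item | Position (m) | Yaw |
|---|---|---|
| Middle grip | (0.4105, -0.2735) | post axis 116.6° |
| Stop face | y ≈ 0.130 at x ≈ 0.462 | normal ≈ 91.6° |
| Cradle | rim centre at pixel (370.8, 174) | ≈ 91° |

I'll add a helper that turns world targets into tool-frame moves.

```bash
cat >> h.py <<'E'
from scipy.spatial.transform import Rotation as Ro
def go(x,y,z,yaw):  # yaw of tool y axis, tool down
    o=env.observe();R=np.array(o["tool_rot"]);w=np.radians(yaw)
    ty=np.array([np.cos(w),np.sin(w),0]);tx=np.array([0,0,-1.]);T=np.c_[tx,ty,np.cross(tx,ty)]
    print("t",round(o["time_s"],2),"pos",np.round(o["position"],4),"F",np.round(o["ft_force"],1),"w",round(o["grip_width"],4),"yaw",round(np.degrees(np.arctan2(R[1,1],R[0,1])),2))
    print("cm",np.round(100*R.T@(np.array([x,y,z])-o["position"]),2),"rv",np.round(Ro.from_matrix(R.T@T).as_rotvec(),3))
E
python3 - <<'E'
from h import *
d=cam("top")
print("cradle",ray(d,370.8,174,.018), [ray(d,335+a/5-.4,150+b/5-.4,.018)[:2].round(4) for a,b in((63,53),(296,50),(300,188),(67,193))])
go(.4105,-.2735,.12,26.6)
E
```

```text
cradle [ 0.6307575  -0.18626678  0.018     ] [array([ 0.674 , -0.1097]), array([ 0.6794, -0.2597]), array([ 0.5898, -0.2629]), array([ 0.5831, -0.1139])]
t 0.4 pos [ 0.1529 -0.5283  0.2209] F [ 1.1  0.2 -0.2] w 0.0856 yaw -73.86
cm [ 10.1  -17.31 -31.82] rv [-1.753 -0.     0.   ]
```

Call:
carry_out --motion '[[[10.1,-17.3,-31.8,-1.753,0,0,8.5],[10.1,-17.3,-31.8,-1.753,0,0,8.5],[10.1,-17.3,-31.8,-1.753,0,0,8.5],[10.1,-17.3,-31.8,-1.753,0,0,8.5],[10.1,-17.3,-31.8,-1.753,0,0,8.5]]]' --grip_force 80

```text
time_s: 0.82
position: [0.2965, -0.3857, 0.1647]
tool_rot: [[0.0, 0.791, -0.612], [-0.0, -0.612, -0.791], [-1.0, 0.0, 0.0]]
ft_force: [0.8, -0.0, -0.7]
grip_width: 0.0847
```

```bash
python3 -c "
from h import *
go(.4105,-.2735,.12,26.6)"
```

```text
t 0.82 pos [ 0.2965 -0.3857  0.1647] F [ 0.8 -0.  -0.7] w 0.0847 yaw -37.72
cm [  4.47   2.15 -15.85] rv [-1.123  0.    -0.   ]
```

Call:
carry_out --motion '[[[4.5,2.1,-15.8,-1.12,0,0,8.5],[4.5,2.1,-15.8,-1.12,0,0,8.5],[4.5,2.1,-15.8,-1.12,0,0,8.5],[4.5,2.1,-15.8,-1.12,0,0,8.5],[4.5,2.1,-15.8,-1.12,0,0,8.5]]]'

```text
time_s: 1.23
position: [0.4122, -0.2704, 0.1183]
tool_rot: [[-0.001, 1.0, -0.027], [0.003, -0.027, -1.0], [-1.0, -0.001, -0.003]]
ft_force: [-0.8, -0.4, -0.8]
grip_width: 0.0853
```

```bash
python3 -c "
from h import *
go(.4105,-.2735,.12,26.6)"
```

```text
t 1.23 pos [ 0.4122 -0.2704  0.1183] F [-0.8 -0.4 -0.8] w 0.0853 yaw -1.55
cm [-0.17 -0.16  0.31] rv [-0.491 -0.004  0.   ]
```

Call:
carry_out --motion '[[[-0.1,-0.1,0.2,-0.49,0,0,8.5],[-0.1,-0.1,0.2,-0.49,0,0,8.5],[-0.1,-0.1,0.2,-0.49,0,0,8.5],[-0.1,-0.1,0.2,-0.49,0,0,8.5],[-0.1,-0.1,0.2,-0.49,0,0,8.5]]]'

```text
time_s: 1.65
position: [0.4085, -0.2776, 0.1211]
tool_rot: [[0.0, 0.898, 0.44], [-0.0, 0.44, -0.898], [-1.0, 0.0, 0.0]]
ft_force: [-0.1, -0.2, -0.3]
grip_width: 0.0851
```

```bash
python3 -c "
from h import *
go(.4105,-.2735,.018,26.6)
d=cam('scene');t=cam('top')
cv2.imwrite('pics/a1.png',np.hstack([crop(d['image'],360,130,80,110,5),crop(t['image'],365,190,80,110,5)]))"
```

```text
t 1.65 pos [ 0.4085 -0.2776  0.1211] F [-0.1 -0.2 -0.3] w 0.0851 yaw 26.08
cm [10.31  0.36 -0.28] rv [-0.009  0.    -0.   ]
```

View pics/a1.png

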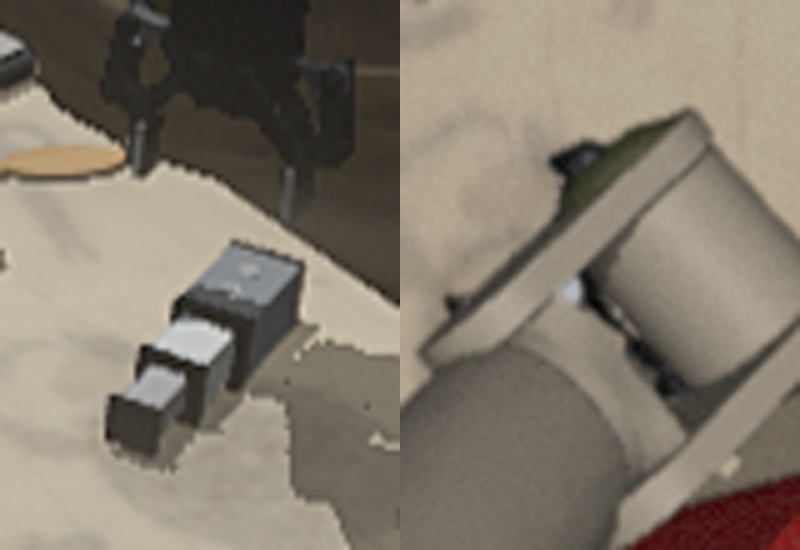

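The fingers straddle the middle tube in the scene view, with the post centred at about crop (200,330). I'll descend now.

Call:
carry_out --motion '[[[4,0.35,-0.3,-0.009,0,0,8.5],[8,0.35,-0.3,-0.009,0,0,8.5],[10.2,0.35,-0.3,-0.009,0,0,8.5],[10.2,0.35,-0.3,-0.009,0,0,8.5],[10.2,0.35,-0.3,-0.009,0,0,8.5]]]'

```text
time_s: 2.17
position: [0.4102, -0.2734, 0.0189]
tool_rot: [[-0.001, 0.897, 0.442], [0.001, 0.442, -0.897], [-1.0, -0.0, -0.002]]
ft_force: [0.5, 0.4, -0.2]
grip_width: 0.0849
```

```bash
python3 -c "
from h import *
go(.4105,-.2735,.019,26.6)
d=cam('scene')
cv2.imwrite('pics/a2.png',crop(d['image'],360,130,90,100,6))"
```

```text
t 2.17 pos [ 0.4102 -0.2734  0.0189] F [ 0.5  0.4 -0.2] w 0.0849 yaw 26.23
cm [-0.01  0.02  0.03] rv [-0.007 -0.002  0.   ]
```

View pics/a2.png

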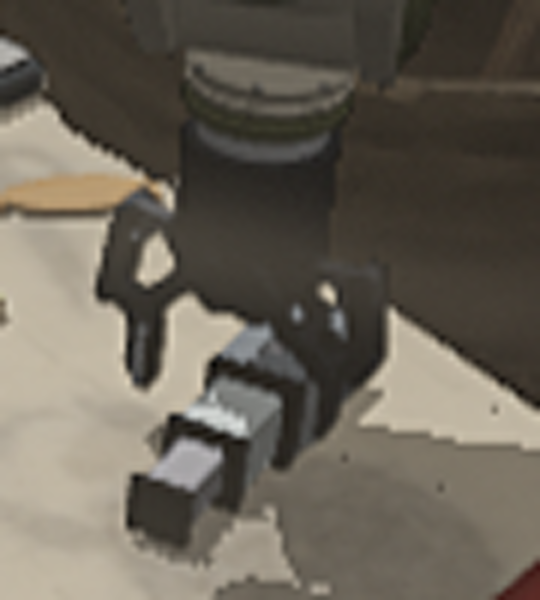

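The left fingertip is at crop (145,380) and the right finger at about (325,410). I'll check the projections before closing.

```bash
python3 -c "
from h import *
d=cam('scene')
P=lambda X:((pix(d,X)-[360,130])*6).round()
n=np.array([.897,.442]);a=np.array([-.447,.894]);c=np.array([.4102,-.2734])
for s in(1,-1):
  for z in(.02,.033): print(s,z,P([*(c+s*n*.045),z]))
print('mid top',P([*c,.044]),'ofront', [P([*(c-a*.025+n*w),z]) for w,z in((-.025,0.05),(-.025,0),(.025,.05))],'collar back',[P([*(c+a*.025+n*w),z]) for w,z in((-.022,.047),(.022,.047),(-.022,.003))],'tip',[P([*(c+a*.086+n*w),z]) for w,z in((-.017,.042),(.017,.042),(-.017,.008))])
"
```

```text
1 0.02 [143. 414.]
1 0.033 [145. 393.]
-1 0.02 [303. 471.]
-1 0.033 [306. 450.]
mid top [227. 403.] ofront [array([294., 386.]), array([283., 467.]), array([205., 356.])] collar back [array([246., 435.]), array([166., 407.]), array([237., 507.])] tip [array([181., 500.]), array([118., 477.]), array([175., 556.])]
```

The projections agree within a few mm, against 14 mm of slack each side. I'll close the gripper and check for a 38 mm width.

Call:
carry_out --motion '[[[0,0,0,0,0,0,3],[0,0,0,0,0,0,3],[0,0,0,0,0,0,3],[0,0,0,0,0,0,3],[0,0,0,0,0,0,3]]]' --grip_force 100

```text
time_s: 2.68
position: [0.4106, -0.2739, 0.02]
tool_rot: [[0.001, 0.896, 0.444], [-0.002, 0.444, -0.896], [-1.0, 0.0, 0.002]]
ft_force: [-2.8, 0.2, 9.2]
grip_width: 0.0355
```

Call:
carry_out --motion '[[[0,0,0,0,0,0,3],[0,0,0,0,0,0,3],[0,0,0,0,0,0,3],[0,0,0,0,0,0,3],[0,0,0,0,0,0,3]]]'

```text
time_s: 3.1
position: [0.4106, -0.2739, 0.0201]
tool_rot: [[0.001, 0.896, 0.444], [-0.002, 0.444, -0.896], [-1.0, 0.0, 0.002]]
ft_force: [-2.8, 0.2, 9.0]
grip_width: 0.0355
```

```bash
python3 -c "
from h import *
go(.463,-.05,.035,1.6)
d=cam('scene')
cv2.imwrite('pics/a3.png',crop(d['image'],360,130,90,100,6))"
```

```text
t 3.1 pos [ 0.4106 -0.2739  0.0201] F [-2.8  0.2  9. ] w 0.0355 yaw 26.34
cm [ -1.52  14.64 -17.74] rv [ 0.432  0.002 -0.001]
```

View pics/a3.png

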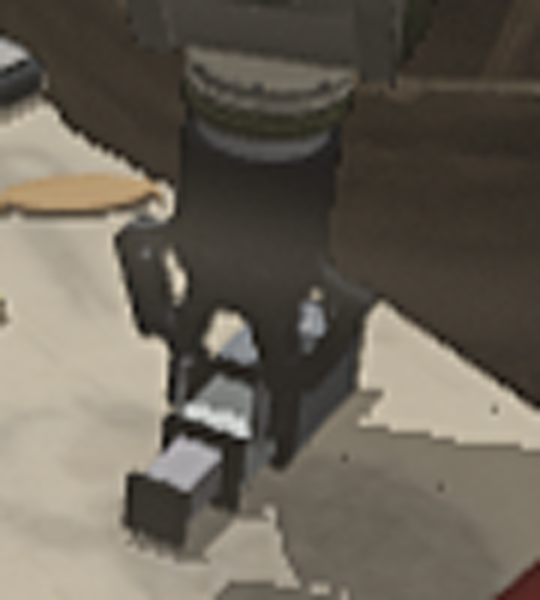

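The grip holds at 35.5 mm on the middle tube (soft pads). I'll lift and carry it toward the stop.

Call:
carry_out --motion '[[[-0.7,0,0,0,0,0,3],[-1.5,0,0,0,0,0,3],[-1.5,2,-2.5,0.06,0,0,3],[-1.5,4,-5,0.12,0,0,3],[-1.5,6,-7.5,0.18,0,0,3]]]'

```text
time_s: 3.57
position: [0.4306, -0.1785, 0.0344]
tool_rot: [[-0.0, 0.962, 0.272], [0.0, 0.272, -0.962], [-1.0, -0.0, -0.0]]
ft_force: [2.1, 0.1, -4.2]
grip_width: 0.0352
```

```bash
python3 -c "
from h import *
go(.463,-.05,.035,1.6)"
```

```text
t 3.57 pos [ 0.4306 -0.1785  0.0344] F [ 2.1  0.1 -4.2] w 0.0352 yaw 15.78
cm [ -0.05   6.61 -11.49] rv [ 0.248 -0.     0.   ]
```

Call:
carry_out --motion '[[[0,1.5,-2.5,0.06,0,0,3],[0,3,-5,0.12,0,0,3],[0,4.5,-7.5,0.18,0,0,3],[0,6.5,-11.4,0.248,0,0,3],[0,6.5,-11.4,0.248,0,0,3]]]'

```text
time_s: 3.98
position: [0.4614, -0.0464, 0.0344]
tool_rot: [[-0.001, 0.999, 0.032], [0.002, 0.032, -0.999], [-1.0, -0.001, -0.002]]
ft_force: [-1.3, 0.2, -4.8]
grip_width: 0.0351
```

```bash
python3 -c "
from h import *
go(.463,.025,.032,1.6)
d=cam('scene')
cv2.imwrite('pics/a4.png',crop(d['image'],220,160,160,110,5))"
```

```text
t 3.98 pos [ 0.4614 -0.0464  0.0344] F [-1.3  0.2 -4.8] w 0.0351 yaw 1.83
cm [ 0.25  0.39 -7.13] rv [ 0.004 -0.002  0.001]
```

View pics/a4.png

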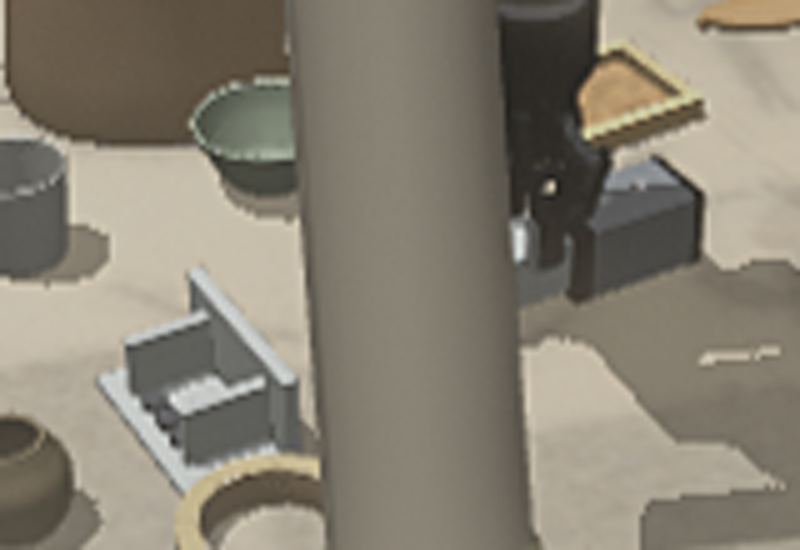

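The post is level in the grip, and the stop at crop (245,330) is clear ahead. I'll approach it now and feel for contact.

Call:
carry_out --motion '[[[0,0,-2,0,0,0,3],[0.1,0,-4,0,0,0,3],[0.2,0,-5.5,0,0,0,3],[0.2,0,-6.5,0,0,0,3],[0.2,0,-7,0,0,0,3]]]'

```text
time_s: 4.45
position: [0.4593, 0.0184, 0.0322]
tool_rot: [[-0.0, 0.999, 0.033], [0.0, 0.033, -0.999], [-1.0, -0.0, -0.0]]
ft_force: [-1.0, -0.7, -4.2]
grip_width: 0.0356
```

Call:
carry_out --motion '[[[0,0,-0.3,0,0,0,3],[0,0,-0.6,0,0,0,3],[0,0,-0.9,0,0,0,3],[0,0,-1.2,0,0,0,3],[0,0,-1.4,0,0,0,3]]]'

```text
time_s: 4.87
position: [0.4591, 0.0319, 0.0321]
tool_rot: [[0.0, 1.0, 0.032], [-0.0, 0.032, -1.0], [-1.0, 0.0, 0.0]]
ft_force: [-0.9, 0.2, -5.1]
grip_width: 0.035
```

Call:
carry_out --motion '[[[0,0,-0.2,0,0,0,3],[0,0,-0.4,0,0,0,3],[0,0,-0.6,0,0,0,3],[0,0,-0.8,0,0,0,3],[0,0,-1,0,0,0,3]]]'

```text
time_s: 5.28
position: [0.4587, 0.0421, 0.032]
tool_rot: [[-0.0, 0.999, 0.032], [0.0, 0.032, -0.999], [-1.0, -0.0, -0.0]]
ft_force: [0.2, 0.7, -4.1]
grip_width: 0.0354
```

Call:
carry_out --motion '[[[0,0,-0.2,0,0,0,3],[0,0,-0.4,0,0,0,3],[0,0,-0.6,0,0,0,3],[0,0,-0.8,0,0,0,3],[0,0,-1,0,0,0,3]]]'

```text
time_s: 5.7
position: [0.4584, 0.0518, 0.0321]
tool_rot: [[0.0, 0.999, 0.032], [-0.001, 0.032, -0.999], [-1.0, 0.0, 0.001]]
ft_force: [-1.6, -7.7, -1.2]
grip_width: 0.0348
```

Contact is made and the force reads 7.7 N, which matches the inner tube sliding. I'll continue.

Call:
carry_out --motion '[[[0,0,-0.2,0,0,0,3],[0,0,-0.4,0,0,0,3],[0,0,-0.6,0,0,0,3],[0,0,-0.8,0,0,0,3],[0,0,-1,0,0,0,3]]]'

```text
time_s: 6.12
position: [0.4582, 0.0612, 0.0322]
tool_rot: [[0.0, 0.999, 0.032], [-0.002, 0.032, -0.999], [-1.0, 0.0, 0.002]]
ft_force: [0.2, -7.1, -2.1]
grip_width: 0.0356
```

Call:
carry_out --motion '[[[0,0,-0.2,0,0,0,3],[0,0,-0.4,0,0,0,3],[0,0,-0.6,0,0,0,3],[0,0,-0.8,0,0,0,3],[0,0,-1,0,0,0,3]]]'

```text
time_s: 6.53
position: [0.458, 0.0712, 0.0323]
tool_rot: [[0.0, 0.999, 0.032], [-0.002, 0.032, -0.999], [-1.0, 0.0, 0.002]]
ft_force: [-1.0, -7.2, -1.0]
grip_width: 0.0352
```

Call:
carry_out --motion '[[[0,0,-0.2,0,0,0,3],[0,0,-0.4,0,0,0,3],[0,0,-0.6,0,0,0,3],[0,0,-0.8,0,0,0,3],[0,0,-1,0,0,0,3]]]'

```text
time_s: 6.95
position: [0.4577, 0.0812, 0.0323]
tool_rot: [[0.001, 0.999, 0.032], [-0.002, 0.032, -0.999], [-1.0, 0.001, 0.002]]
ft_force: [-0.7, -7.8, -0.9]
grip_width: 0.0352
```

Call:
carry_out --motion '[[[0,0,-0.1,0,0,0,3],[0,0,-0.2,0,0,0,3],[0,0,-0.3,0,0,0,3],[0,0,-0.4,0,0,0,3],[0,0,-0.4,0,0,0,3]]]'

```text
time_s: 7.37
position: [0.4576, 0.0853, 0.0323]
tool_rot: [[0.001, 0.999, 0.032], [-0.001, 0.032, -0.999], [-1.0, 0.001, 0.001]]
ft_force: [-1.0, -6.3, -1.8]
grip_width: 0.035
```

Call:
carry_out --motion '[[[0,0,-0.06,0,0,0,3],[0,0,-0.12,0,0,0,3],[0,0,-0.18,0,0,0,3],[0,0,-0.24,0,0,0,3],[0,0,-0.3,0,0,0,3]]]'

```text
time_s: 7.78
position: [0.4576, 0.0881, 0.0324]
tool_rot: [[0.001, 0.999, 0.032], [-0.002, 0.032, -0.999], [-1.0, 0.001, 0.002]]
ft_force: [-0.8, -6.5, -0.9]
grip_width: 0.0357
```

Call:
carry_out --motion '[[[0,0,-0.06,0,0,0,3],[0,0,-0.12,0,0,0,3],[0,0,-0.18,0,0,0,3],[0,0,-0.2,0,0,0,3],[0,0,-0.2,0,0,0,3]]]'

```text
time_s: 8.2
position: [0.4575, 0.0902, 0.0324]
tool_rot: [[0.001, 0.999, 0.032], [-0.002, 0.032, -0.999], [-1.0, 0.001, 0.002]]
ft_force: [-0.6, -6.7, -1.6]
grip_width: 0.0355
```

Call:
carry_out --motion '[[[0,0,-0.05,0,0,0,3],[0,0,-0.1,0,0,0,3],[0,0,-0.15,0,0,0,3],[0,0,-0.2,0,0,0,3],[0,0,-0.2,0,0,0,3]]]'

```text
time_s: 8.62
position: [0.4574, 0.0922, 0.0323]
tool_rot: [[0.001, 0.999, 0.032], [-0.002, 0.032, -0.999], [-1.0, 0.001, 0.002]]
ft_force: [-0.6, -5.4, -0.1]
grip_width: 0.0356
```

Call:
carry_out --motion '[[[0,0,-0.05,0,0,0,3],[0,0,-0.1,0,0,0,3],[0,0,-0.15,0,0,0,3],[0,0,-0.15,0,0,0,3]]]'

```text
time_s: 8.95
position: [0.4574, 0.0928, 0.0324]
tool_rot: [[0.001, 0.999, 0.033], [-0.003, 0.033, -0.999], [-1.0, 0.001, 0.003]]
ft_force: [-1.7, -14.1, 1.4]
grip_width: 0.0354
```

The force has jumped to 14 N and the tool is stalling, so the inner tube is home. I'll take one small further press to confirm.

Call:
carry_out --motion '[[[0,0,-0.05,0,0,0,3],[0,0,-0.08,0,0,0,3],[0,0,-0.08,0,0,0,3]]]'

```text
time_s: 9.2
position: [0.4574, 0.0929, 0.0325]
tool_rot: [[0.001, 0.999, 0.033], [-0.005, 0.033, -0.999], [-1.0, 0.0, 0.005]]
ft_force: [-1.7, -19.1, 1.3]
grip_width: 0.035
```

```bash
python3 -c "
from h import *
go(.4575,.092,.022,1.6)
t=cam('top');d=cam('scene')
cv2.imwrite('pics/a5.png',np.vstack([crop(t['image'],230,190,130,50,6),crop(d['image'],230,190,130,50,6)]))"
```

```text
t 9.2 pos [0.4574 0.0929 0.0325] F [ -1.7 -19.1   1.3] w 0.035 yaw 1.89
cm [1.05 0.   0.08] rv [ 0.005  0.005 -0.   ]
```

View pics/a5.png

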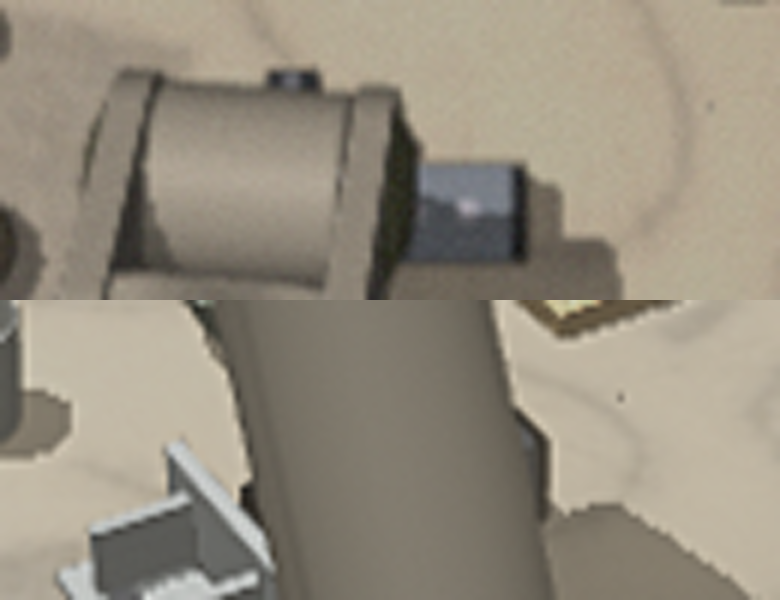

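The rear end of the outer tube is at top crop column 527, and the tip is hidden behind the arm. I'll check the length, then lower the post, release it, and regrip the outer tube.

```bash
python3 -c "
from h import *
t=cam('top')
print(ray(t,230+527/6-.4,190+210/6-.4,.0625))
g=cv2.cvtColor(t['image'],cv2.COLOR_RGB2GRAY);print(g[225,306:326])"
```

```text
[ 0.46203175 -0.01966388  0.0625    ]
[105 135 138 130 107 103 104 106  98  64  37  48  84 101  99 104 102 127
 169 168]
```

Call:
carry_out --motion '[[[0,0,0.1,0,0,0,3],[0.4,0,0.15,0,0,0,3],[0.8,0,0.15,0,0,0,3],[1.15,0,0.15,0,0,0,3],[1.15,0,0.15,0,0,0,3]]]'

```text
time_s: 9.77
position: [0.4575, 0.0928, 0.0204]
tool_rot: [[0.001, 0.999, 0.032], [-0.002, 0.032, -0.999], [-1.0, 0.001, 0.002]]
ft_force: [1.4, -7.0, -6.7]
grip_width: 0.0352
```

The rear sits 150 mm from the face, about 156 mm expected, so the middle tube is still out. I'll lower a last bit, release, and rise.

Call:
carry_out --motion '[[[0.08,0,0.1,0,0,0,3],[0.08,0,0.1,0,0,0,3],[0.08,0,0.1,0,0,0,5],[0.08,0,0.1,0,0,0,7],[0.08,0,0.1,0,0,0,8.5]]]'

```text
time_s: 10.18
position: [0.4572, 0.0928, 0.0199]
tool_rot: [[0.0, 0.999, 0.032], [0.0, 0.032, -0.999], [-1.0, 0.0, -0.0]]
ft_force: [0.8, 0.7, -0.7]
grip_width: 0.0702
```

Call:
carry_out --motion '[[[0,0,0,0,0,0,8.5],[0,0,0,0,0,0,8.5],[-2,0,0,0,0,0,8.5],[-5,0,0,0,0,0,8.5],[-6.5,0,0,0,0,0,8.5]]]'

```text
time_s: 10.6
position: [0.4577, 0.0927, 0.0869]
tool_rot: [[0.002, 0.999, 0.032], [-0.0, 0.032, -0.999], [-1.0, 0.002, 0.0]]
ft_force: [0.9, 0.0, 0.9]
grip_width: 0.0851
```

Call:
carry_out --motion '[[[0,0,3.5,0,0,0,8.5],[0,0,7,0,0,0,8.5],[0,0,10,0,0,0,8.5],[0,0,14,0,0,0,8.5],[0,0,17,0,0,0,8.5]]]'

```text
time_s: 11.02
position: [0.4625, -0.0795, 0.0849]
tool_rot: [[0.0, 0.999, 0.032], [-0.0, 0.032, -0.999], [-1.0, 0.0, 0.0]]
ft_force: [0.1, -0.3, -0.3]
grip_width: 0.0851
```

```bash
python3 -c "
from h import *
go(.4575,.022,.03,1.6)
t=cam('top');d=cam('scene')
cv2.imwrite('pics/a6.png',np.vstack([crop(t['image'],240,195,120,50,6),crop(d['image'],230,190,120,50,6)]))"
```

```text
t 11.02 pos [ 0.4625 -0.0795  0.0849] F [ 0.1 -0.3 -0.3] w 0.0851 yaw 1.82
cm [  5.48  -0.18 -10.17] rv [ 0.004  0.    -0.   ]
```

View pics/a6.png

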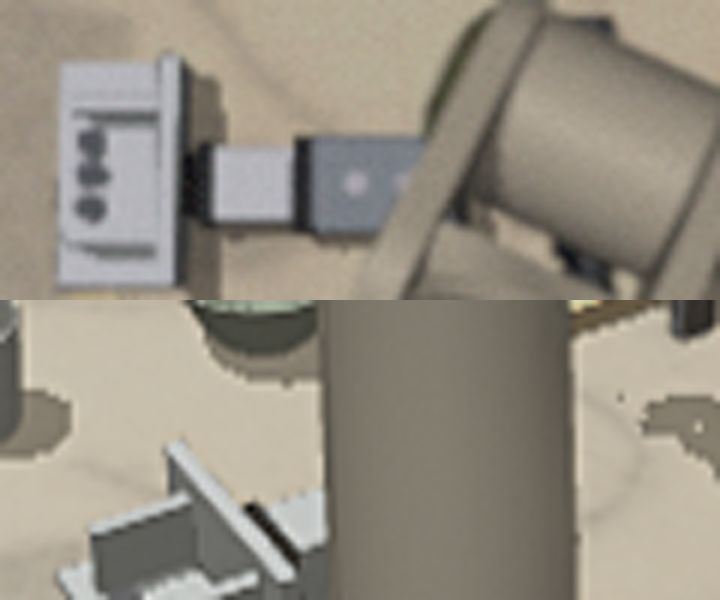

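The inner cap is flush against the collar and the middle tube is still bare for about 45 mm, so step 1 is done. Outer tube centre is at about (0.4605, 0.021). I'll regrip there.

Call:
carry_out --motion '[[[0,0.1,-3.5,0,0,0,8.5],[0,0.1,-7,0,0,0,8.5],[0,0.1,-10.4,0,0,0,8.5],[0,0.1,-10.4,0,0,0,8.5],[1,0.1,-10.4,0,0,0,8.5]]]'

```text
time_s: 11.53
position: [0.4605, 0.0288, 0.0758]
tool_rot: [[0.003, 0.999, 0.036], [-0.0, 0.036, -0.999], [-1.0, 0.003, 0.0]]
ft_force: [0.7, -1.2, 0.5]
grip_width: 0.085
```

Call:
carry_out --motion '[[[2,0,0,0,0,0,8.5],[4,0,0,0,0,0,8.5],[4.5,0,0,0,0,0,8.5],[4.5,0,0,0,0,0,8.5],[4.5,0,0,0,0,0,8.5]]]'

```text
time_s: 11.95
position: [0.4604, 0.0268, 0.0302]
tool_rot: [[0.0, 0.999, 0.032], [0.0, 0.032, -0.999], [-1.0, 0.0, -0.0]]
ft_force: [-0.3, 0.3, 0.3]
grip_width: 0.0851
```

Call:
carry_out --motion '[[[0,0,0,0,0,0,4.4],[0,0,0,0,0,0,4.4],[0,0,0,0,0,0,4.4],[0,0,0,0,0,0,4.4],[0,0,0,0,0,0,4.4]]]' --grip_force 60

```text
time_s: 12.37
position: [0.4604, 0.0267, 0.0308]
tool_rot: [[0.001, 0.999, 0.032], [-0.0, 0.032, -0.999], [-1.0, 0.001, 0.0]]
ft_force: [-2.5, -0.4, 9.9]
grip_width: 0.0478
```

It's gripped at 47.8 mm. I'll lift 3 mm and push in.

Call:
carry_out --motion '[[[-0.3,0,0,0,0,0,4.4],[-0.4,0,-0.2,0,0,0,4.4],[-0.4,0,-0.5,0,0,0,4.4],[-0.4,0,-0.8,0,0,0,4.4],[-0.4,0,-1.1,0,0,0,4.4]]]' --grip_force 80

```text
time_s: 12.78
position: [0.4597, 0.0379, 0.0336]
tool_rot: [[-0.0, 0.999, 0.032], [-0.0, 0.032, -0.999], [-1.0, -0.0, 0.0]]
ft_force: [-2.0, -3.8, -4.1]
grip_width: 0.0468
```

Call:
carry_out --motion '[[[0,0,-0.3,0,0,0,4.4],[0,0,-0.6,0,0,0,4.4],[0,0,-0.9,0,0,0,4.4],[0,0,-1.2,0,0,0,4.4],[0,0,-1.5,0,0,0,4.4]]]'

```text
time_s: 13.2
position: [0.4592, 0.0531, 0.0337]
tool_rot: [[-0.0, 0.999, 0.032], [0.0, 0.032, -0.999], [-1.0, -0.0, -0.0]]
ft_force: [-1.0, -2.5, -4.6]
grip_width: 0.047
```

Call:
carry_out --motion '[[[0,0,-0.2,0,0,0,4.4],[0,0,-0.4,0,0,0,4.4],[0,0,-0.6,0,0,0,4.4],[0,0,-0.8,0,0,0,4.4],[0,0,-1,0,0,0,4.4]]]'

```text
time_s: 13.62
position: [0.4589, 0.0629, 0.0337]
tool_rot: [[-0.0, 0.999, 0.032], [0.0, 0.032, -0.999], [-1.0, -0.0, -0.0]]
ft_force: [-1.7, -3.6, -4.9]
grip_width: 0.047
```

Call:
carry_out --motion '[[[0,0,-0.1,0,0,0,4.4],[0,0,-0.2,0,0,0,4.4],[0,0,-0.3,0,0,0,4.4],[0,0,-0.4,0,0,0,4.4],[0,0,-0.4,0,0,0,4.4]]]'

```text
time_s: 14.03
position: [0.4589, 0.0669, 0.0337]
tool_rot: [[-0.0, 0.999, 0.032], [0.0, 0.032, -0.999], [-1.0, -0.0, -0.0]]
ft_force: [0.1, -2.3, -5.0]
grip_width: 0.0474
```

Call:
carry_out --motion '[[[0,0,-0.06,0,0,0,4.4],[0,0,-0.12,0,0,0,4.4],[0,0,-0.18,0,0,0,4.4],[0,0,-0.24,0,0,0,4.4],[0,0,-0.3,0,0,0,4.4]]]'

```text
time_s: 14.45
position: [0.4588, 0.0697, 0.0338]
tool_rot: [[-0.0, 0.999, 0.032], [-0.0, 0.032, -0.999], [-1.0, -0.0, 0.0]]
ft_force: [-1.2, -6.5, -4.3]
grip_width: 0.0472
```

Call:
carry_out --motion '[[[0,0,-0.05,0,0,0,4.4],[0,0,-0.1,0,0,0,4.4],[0,0,-0.15,0,0,0,4.4],[0,0,-0.2,0,0,0,4.4],[0,0,-0.2,0,0,0,4.4]]]'

```text
time_s: 14.87
position: [0.4588, 0.07, 0.0339]
tool_rot: [[-0.0, 0.999, 0.033], [-0.003, 0.033, -0.999], [-1.0, -0.0, 0.003]]
ft_force: [-1.8, -16.8, -2.2]
grip_width: 0.0468
```

Call:
carry_out --motion '[[[0,0,-0.05,0,0,0,4.4],[0,0,-0.1,0,0,0,4.4],[0,0,-0.15,0,0,0,4.4],[0,0,-0.15,0,0,0,4.4]]]'

```text
time_s: 15.2
position: [0.4589, 0.0703, 0.034]
tool_rot: [[-0.0, 0.999, 0.033], [-0.006, 0.033, -0.999], [-1.0, -0.0, 0.006]]
ft_force: [-4.9, -26.1, -2.0]
grip_width: 0.0471
```

It's at 26 N and stalled, so the middle tube is home. I'll back off, lift, and measure the move to the cradle.

Call:
carry_out --motion '[[[0,0,0.8,0,0,0,4.4],[0,0,2,0,0,0,4.4],[-2.5,0,4,0,0,0,4.4],[-5,0,7,0,0,0,4.4],[-8,0,10,0,0,0,4.4]]]'

```text
time_s: 15.62
position: [0.4615, -0.0264, 0.1137]
tool_rot: [[-0.001, 0.999, 0.033], [0.002, 0.033, -0.999], [-1.0, -0.001, -0.002]]
ft_force: [1.5, -0.3, -4.6]
grip_width: 0.0471
```

```bash
python3 -c "
from h import *
go(.6316,-.1865,.11,2.3)"
```

```text
t 15.62 pos [ 0.4615 -0.0264  0.1137] F [ 1.5 -0.3 -4.6] w 0.0471 yaw 1.9
cm [ 0.33 16.47 16.56] rv [-0.007 -0.002  0.001]
```

Call:
carry_out --motion '[[[0,2.5,2.5,0,0,0,4.4],[0,5,5,0,0,0,4.4],[0,7.5,7.5,0,0,0,4.4],[0,10,10,0,0,0,4.4],[0,12.5,12.5,-0.007,0,0,4.4]]]'

```text
time_s: 16.03
position: [0.5921, -0.148, 0.1132]
tool_rot: [[0.001, 0.999, 0.039], [0.001, 0.039, -0.999], [-1.0, 0.001, -0.001]]
ft_force: [0.3, 1.1, -4.4]
grip_width: 0.047
```

Call:
carry_out --motion '[[[0,2,2,0,0,0,4.4],[0.3,3.8,4,0,0,0,4.4],[0.3,3.8,4,0,0,0,4.4],[0.3,3.8,4,0,0,0,4.4]]]'

```text
time_s: 16.37
position: [0.6307, -0.186, 0.1091]
tool_rot: [[-0.0, 0.999, 0.038], [0.001, 0.038, -0.999], [-1.0, -0.0, -0.001]]
ft_force: [-1.4, 0.9, -3.3]
grip_width: 0.0472
```

```bash
python3 -c "
from h import *
go(.6316,-.1865,.06,2.3)
d=cam('scene');t=cam('top')
cv2.imwrite('pics/a7.png',np.vstack([crop(d['image'],280,110,130,60,6)[:360],crop(t['image'],310,150,130,40,6)]))"
```

```text
t 16.37 pos [ 0.6307 -0.186   0.1091] F [-1.4  0.9 -3.3] w 0.0472 yaw 2.18
cm [4.91 0.09 0.06] rv [-0.002 -0.001  0.   ]
```

View pics/a7.png

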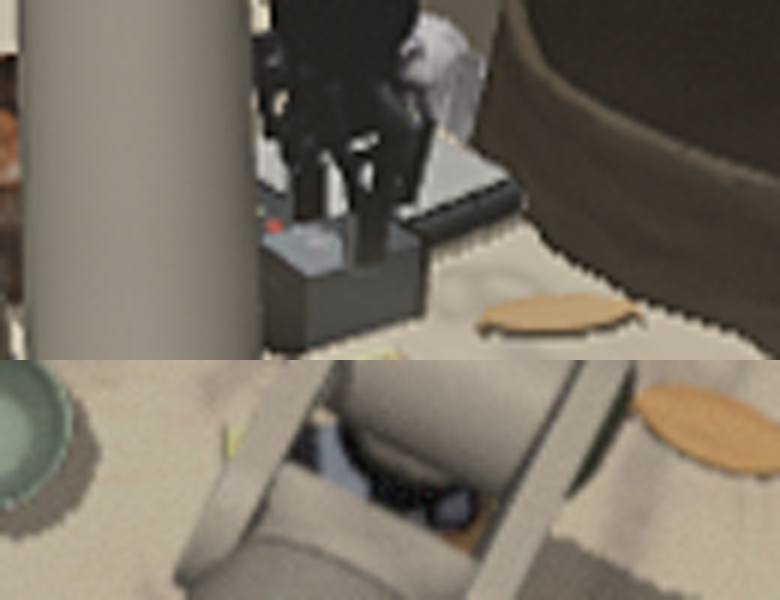

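The post is level above the cradle. Rear near-top corner is at crop (427,235) and front at (300,275). I'll check its offset relative to the TCP.

```bash
python3 -c "
from h import *
d=cam('scene')
for u,v in((427,235),(300,275),(262,240)): print(ray(d,280+u/6-.4,110+v/6-.4,.128))
P=lambda X:((pix(d,X)-[280,110])*6).round()
for y in(-.231,-.141,-.125): print(y,P([.606,y,.128]),P([.656,y,.128]))
go(.6316,-.1865,.06,2.3)"
```

```text
[ 0.60902531 -0.22967194  0.128     ]
[ 0.60496933 -0.14808674  0.128     ]
[ 0.6472441 -0.1504097  0.128    ]
-0.231 [430. 234.] [379. 196.]
-0.141 [285. 275.] [236. 235.]
-0.125 [258. 282.] [210. 242.]
t 16.52 pos [ 0.63   -0.1847  0.1102] F [-1.5 -1.1 -4.4] w 0.0471 yaw 2.27
cm [5.02 0.16 0.19] rv [-0.001 -0.001  0.   ]
```

The rear edge puts the post origin within a few mm of the TCP, so it's aligned with the cradle centre. Lowering.

Call:
carry_out --motion '[[[2,0.1,0.1,0,0,0,4.4],[4,0.1,0.1,0,0,0,4.4],[5.5,0.1,0.1,0,0,0,4.4],[6.3,0.1,0.1,0,0,0,4.4],[6.6,0.1,0.1,0,0,0,4.4]]]'

```text
time_s: 16.93
position: [0.6307, -0.1857, 0.0433]
tool_rot: [[-0.002, 0.999, 0.04], [0.001, 0.04, -0.999], [-1.0, -0.002, -0.001]]
ft_force: [-0.2, 0.6, -4.4]
grip_width: 0.0473
```

Call:
carry_out --motion '[[[0.1,0,0,0,0,0,4.4],[0.2,0,0,0,0,0,4.4],[0.3,0,0,0,0,0,4.4],[0.4,0,0,0,0,0,4.4],[0.45,0,0,0,0,0,4.4]]]'

```text
time_s: 17.35
position: [0.6316, -0.1866, 0.0402]
tool_rot: [[0.001, 0.999, 0.039], [-0.0, 0.039, -0.999], [-1.0, 0.001, 0.0]]
ft_force: [-0.8, -0.8, -3.8]
grip_width: 0.0473
```

Call:
carry_out --motion '[[[0.08,0,0,0,0,0,4.4],[0.15,0,0,0,0,0,4.4],[0.15,0,0,0,0,0,4.4]]]'

```text
time_s: 17.6
position: [0.6313, -0.1866, 0.0381]
tool_rot: [[-0.0, 0.999, 0.039], [0.0, 0.039, -0.999], [-1.0, -0.0, -0.0]]
ft_force: [-0.0, 0.0, -4.9]
grip_width: 0.0472
```

Call:
carry_out --motion '[[[0.05,0,0,0,0,0,4.4],[0.1,0,0,0,0,0,4.4],[0.15,0,0,0,0,0,4.4],[0.15,0,0,0,0,0,4.4]]]'

```text
time_s: 17.93
position: [0.6314, -0.1866, 0.0372]
tool_rot: [[0.0, 0.999, 0.039], [-0.0, 0.039, -0.999], [-1.0, 0.0, 0.0]]
ft_force: [-1.2, 0.6, 0.3]
grip_width: 0.0469
```

The force went from -4.9 to 0 N, so the floor is carrying the post. I'll release and rise.

Call:
carry_out --motion '[[[0,0,0,0,0,0,5.5],[0,0,0,0,0,0,6.5],[0,0,0,0,0,0,8],[0,0,0,0,0,0,8],[0,0,0,0,0,0,8]]]'

```text
time_s: 18.35
position: [0.6315, -0.1866, 0.0368]
tool_rot: [[0.0, 0.999, 0.039], [-0.0, 0.039, -0.999], [-1.0, 0.0, 0.0]]
ft_force: [0.2, -0.2, 0.4]
grip_width: 0.0802
```

Call:
carry_out --motion '[[[-2,0,0,0,0,0,8],[-5,0,0,0,0,0,8],[-8,0,0,0,0,0,8],[-11,0,0,0,0,0,8],[-14,0,0,0,0,0,8]]]'

```text
time_s: 18.77
position: [0.6312, -0.1865, 0.1783]
tool_rot: [[0.0, 0.999, 0.039], [-0.0, 0.039, -0.999], [-1.0, 0.0, 0.0]]
ft_force: [0.1, -0.3, 1.0]
grip_width: 0.0799
```

Call:
carry_out --motion '[[[0,-4,0,0,0,0,8],[0,-8,0,0,0,0,8],[0,-12,0,0,0,0,8],[0,-16,0,0,0,0,8],[0,-20,0,0,0,0,8]]]'

```text
time_s: 19.18
position: [0.4297, -0.194, 0.1767]
tool_rot: [[0.0, 0.999, 0.039], [-0.0, 0.039, -0.999], [-1.0, 0.0, 0.0]]
ft_force: [0.7, -1.0, 0.4]
grip_width: 0.0805
```

```bash
python3 -c "
from h import *
go(.6316,-.1865,.06,2.3)
d=cam('scene');t=cam('top')
cv2.imwrite('pics/a8.png',np.hstack([crop(d['image'],290,140,70,80,5),crop(t['image'],330,130,80,80,5)]))"
```

```text
t 19.18 pos [ 0.4297 -0.194   0.1767] F [ 0.7 -1.   0.4] w 0.0805 yaw 2.26
cm [11.68 20.2   0.05] rv [-0.001  0.    -0.   ]
```

View pics/a8.png

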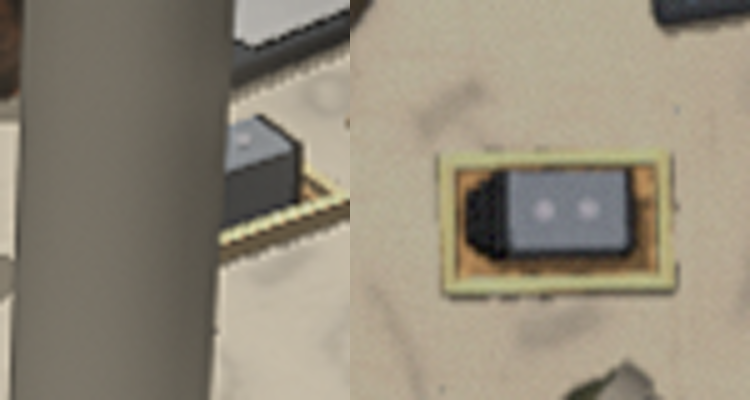

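```bash
python3 -c "
from rig import env
print(env.observe()['time_s'],env.close_job())"
```

```text
the job is handed in; nothing more can be done
19.2833 None
```

The post is collapsed and lying in its cradle, and I handed the job in at 19.3 s; no verdict was reported.

**What I did:**
1. I gripped the bare middle tube and pressed the tip against the stop until the inner tube was home. It slid at about 7 N and stalled at 19 N.
2. I set the post down, regripped the outer tube and pressed the middle tube home. It slid at about 3 N and stalled at 26 N, slightly above the suggested 25 N but well under the 45 N limit.
3. I lowered the post into the cradle, released it when the floor took its weight, and moved the arm clear.

**Last checks:**
- **Collapse:** the final top view shows only the black collar and cap ahead of the outer tube.
- **Position in the cradle:** the post lies between the lips, along the cradle, about 5 mm off centre lengthwise.
- **Robot:** the wrist force was near zero and the gripper open, well away from everything.
- **Bystanders:** the arm's path stayed clear of them, but I did not re-measure their positions at the end.

**Disagreements:**
- **Lengths:** my camera measurements of the post came out about 6 mm short throughout (about 195 mm against 201 mm pulled out). I relied on the force stalls and the pictures instead to judge that each tube was home.
- **Pictures:** I viewed 12, two over the budget of 10.

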